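# Set the typing-card stage and hold the reader pen on the ringed spot

## Robot

A 6-joint arm with a two-finger parallel gripper is mounted at the origin on the work surface. World frame = base frame: x ahead of the robot, y to its left, z up, the work surface at z = 0. Lengths are in m, angles in rad, forces in N, time in s.
With the tool pointing down it reaches from about 0.4 to 0.825 m from the base axis. Payload 7 kg.
Tool frame: the origin (TCP) lies midway between the tips of the shut fingers; the grasp point (between the pads) lies 19 mm behind it (grip_point_offset is the distance from the TCP to the grasp point, in m); z points along the fingers, y is the line along which they close (so a half turn about z gives the same grasp; the last joint's range is limited). The gripper opens to 88 mm and grips with 3 to 60 N. Pads are 19 mm wide; open, the fingers measure 130 mm over their backs; the gripper's body (78 mm by 193 mm) begins 47 mm behind the grasp point.
Start: joints at [1.431, 0.359, 0.012, 0, -1.224, -0.288], TCP at [0.28, 0.614, 0.227] pointing down, gripper open.
Joint ranges: [-3.07, 3.07], [-1.43, 2.12], [-1.02, 1.25], [-3.03, 1.67], [-3.05, -0], [-3.03, 3.03]. Speed limits (rad/s): [2.39, 2.39, 3.01, 3.14, 3.14, 3.14].

## Interface

Orientations are given as [roll, pitch, yaw] about the fixed x, y, z axes, in that order (R = Rz(yaw) Ry(pitch) Rx(roll)).
In Python, from station import get_state, grab_frame, camera_params, job_done, grip_point_offset gives the robot as it stands.
- The arm moves only by the shell command python3 -m creep 'ROWS' [FORCE]. ROWS is JSON, a list that holds one entry, the list of rows, each a list of 7 numbers: the finger opening in cm, from 0 to 8.76, then the shift along the tool's x, y, z in cm, then the turn, a rotation vector about the tool's x, y, z in rad. In form: [[[fingers, tx, ty, tz, wx, wy, wz], ...]]. A call has 1 to 20 rows; each row is the pose to reach, as a shift and turn from the pose commanded when the call began, along the tool's axes at that moment; what a row does not reach only later rows make up. A row lasts 1/8 s, in which the tool goes at most 62.5 mm and 10.7 degrees, less where a joint would pass 70% of its speed; a pose out of reach is approached as far as the arm can. A call with a gripper value outside its range is refused whole. The fingers move at their own pace and stop on an object; FORCE is the grip in N (left out, the last holds). Time passes only in rows, so rows that repeat a pose let the fingers close. It gives the time, the measured TCP pose, the force, the opening and the grip force at its end, in the units of the state.
- get_state(): the state, without advancing time (a new reading comes with each control period).
- grab_frame(name): name is "scene" or "top" or "wrist"; returns the picture (384x512x3 uint8, blue, green, red); there is no depth.
- camera_params(name): a dict with "vertical_fov" (degrees; the focal length in pixels is half the picture's height over the tangent of half this angle, whatever the lens; pixels are square), "cx", "cy" (the principal point, pixels), "view" (4x4, takes a point from world to camera coordinates). Camera axes: x right, y down, z forward; pixel columns grow to the right and rows downward; lengths in m; the calibration is good to about 2 mm. A picture is of the moment at which its call begins: read the wrist's pose just before it. camera_params takes no time and is no camera call; for the wrist camera it gives the pose at the moment of the call.
- job_done(): hands the job in; it is judged then, once.
The state is a dict: "t": time; "q": joint angles; "qd": joint speeds; "joint_efforts": joint torques, N m; "eef_pos": TCP position; "ee_rot": TCP orientation; "force": force on the tool from outside, world axes, zero at the start; "moment": the same for the moment, N m; "width": finger opening in m; "gripper_force": force on a finger pad.
Only numpy, scipy, OpenCV 4.12 (cv2) and the standard library are available. Lean on these libraries where they do the work, as an engineer would, in place of code of your own. Each camera call takes 0.05 s, during which the arm holds its last target. There are 200 camera calls.

## Task

Take the tilting card stage by its black ball knob and set it straight on its base (red swivel pointer on the green mark) and tilted 20 degrees, knob side down, then let go of it. Then draw the reader pen out of its blue holder and press its sprung tip gently, about half of its travel, onto the blue-ringed spot of the card with the pen square to the card. Finish while still holding the pen pressed there; the stage keeps its setting, and the other things on the bench stay undisturbed.

Things in the scene. Friction and masses are not known exactly. Their poses are not given: they have to be found in the camera images.
- stage: Fixed base of the card stage: grey disc 200 mm across, 12 mm high, with a short post. Origin: centre of its underside on the bench; z up; its own -x is the front, where a green mark lies on the rim. The swivel axis is the vertical through the origin. The tilt axis is 92 mm above the bench and crosses the swivel axis.
- stage_swivel (a joint): Swivel of the aluminium yoke (200 mm wide, cheeks up to 105 mm high) on the base, rad. 0 = straight, red pointer over the green mark; positive = counterclockwise seen from above. Travel -0.8 to 0.8. Stiff: stays where it is left, about 0.5 N m to turn.
- stage_tilt (a joint): Tilt of the card plate in the yoke, rad. 0 = level; positive = knob side (front) down, so the card leans to face the front. 20 degrees = 0.349. Travel -0.3 to 0.6. Stiff: stays where it is left, about 0.6 N m to move. A red pointer on each cheek meets a green mark at 20 degrees.
- knob (a point): Centre of the black ball knob, 24 mm across, on a 10 mm stem ahead of the middle of the plate's front edge, 125 mm from both stage axes at zero tilt (it lies in the plane of the tilt axis, and swings on a 125 mm radius about it). Moves with swivel and tilt. Axes turn with the plate (x from knob to plate, z = card normal).
- spot (a point): Centre of the blue-ringed spot (ring 19 mm inside, 28 mm outside, red dot in it) on the upper face of the white card; z = card normal, up out of the card. The card lies on the tilting plate (160 mm front to back, 176 wide, 10 thick). In the plate's frame the spot lies 14 mm behind the tilt axis, 30 mm to the stage's -y side, 7 mm above the axis. Other drops are plain red.
- holder: Fixed blue block, 85 x 85 x 80 mm high on a 110 mm white foot, with a vertical 25 mm hole through its middle in which the pen stands. Origin: centre of its underside.
- pen: Loose reader pen, 0.12 kg, tip down in the holder. Origin: underside of its blue collar (38 mm across, 6 thick), resting 80 mm above the bench; z along the pen, away from the tip. White square grip 26 x 26 mm above the collar up to z = 90 mm, flats facing the pen's x and y; hold it at about z = 60 mm. Below, a blue 21 mm nose tapers to z = -55 mm; the sprung steel tip ends at z = -70 mm.
- pen_tip (a joint): How far the sprung tip is pushed into the pen, m: 0 = out, 0.008 = bottomed. It takes 1.2 N to start and 4.4 N at full travel (about 2.8 N half way).
- tip (a point): The very end of the pen's steel tip (7 mm diameter, round end), on the pen's axis.
- reagent_blue: Small green-glass bottle with a blue cap, 38 mm across, 75 mm high, at the back. Leave alone. Origin: centre of underside.
- reagent_amber: Small amber bottle with a black cap, 38 mm across, 75 mm high, at the back. Leave alone. Origin: centre of underside.
- sanitizer: White pump bottle with a green band, 72 mm across, 180 mm high, at the left. Leave alone. Origin: centre of underside.
- caddy: Clear box 100 x 140 x 50 mm with five dropper bottles up to 76 mm high, at the right. Leave alone. Origin: centre of underside.
- cap_dish: White bowl 56 mm across, 30 mm high, between stage and holder, nearer the robot. Leave alone. Origin: centre of underside.
There are look-alikes about, which are no part of the job. There is more than one size of the pen; the one meant has the size given above.

How it is judged:
By the outcome, as a careful person would: the job done as asked, in the order asked, and still so for the second after the job is handed in, while the arm keeps its last pose, push and grip.
It also fails if it takes over 54 s, if anything falls off the work surface, if the arm or the gripper's body presses on something with over 40 N, if the wrist force passes 120 N, or if a joint passes its speed limit or range.

## Working session

There is one attempt and no reset: what is moved stays moved. The work goes in short steps, Python scripts to look and compute and a shell command to move; the robot and the scene stay as the last step left them, time stands still between calls to the robot, and variables do not carry over. Pictures are saved under pics/ and viewed, at most 12 in all, crops included, and the job is handed in when it is done.

```bash
ls; mkdir -p pics; python3 - <<'E'
from station import *
import cv2,numpy as np
print(get_state()); print(grip_point_offset)
for n in("scene","top","wrist"):
    c=camera_params(n); print(n,c["vertical_fov"],c["cx"],c["cy"],np.round(c["view"],4).tolist())
    cv2.imwrite(f"pics/{n}0.png",grab_frame(n))
a=cv2.imread("pics/scene0.png");b=cv2.imread("pics/top0.png")
cv2.imwrite("pics/w.png",cv2.imread("pics/wrist0.png"))
E
```

```text
pics
{'t': 0.0, 'q': array([ 1.43109606e+00,  3.59415367e-01,  1.10719628e-02, -3.89849667e-04,
       -1.22411604e+00, -2.88117323e-01]), 'qd': array([-5.11910187e-04,  7.60716444e-04,  3.51349860e-04, -7.42794745e-05,
        1.94862573e-04,  2.88277517e-04]), 'joint_efforts': array([ 2.62803725e-03, -5.82729685e+01,  2.93050289e+01,  6.99738890e+00,
        6.93943395e-03, -1.58527764e-04]), 'eef_pos': array([0.27984485, 0.61371223, 0.22560283]), 'ee_rot': array([ 3.13989394e+00, -1.21247013e-04, -4.27950258e-01]), 'force': array([-0.64763921, -0.34597047,  0.18450284]), 'moment': array([ 0.00618485,  0.00229765, -0.00785516]), 'gripper_force': 0.0, 'width': 0.08750230870177689}
0.0188
scene 54.83318023563515 248.94188861605218 193.37936093487463 [[-0.0031, 1.0, 0.0068, 0.0259], [0.7233, 0.0069, -0.6905, -0.3561], [-0.6905, 0.0028, -0.7233, 1.5798], [0.0, 0.0, 0.0, 1.0]]
top 45.332041602771156 261.95875387550944 193.99621946373847 [[-0.0121, -0.9999, -0.0068, -0.0106], [-0.9944, 0.0127, -0.1048, 0.5949], [0.1048, 0.0055, -0.9945, 1.3704], [0.0, 0.0, 0.0, 1.0]]
wrist 61.29210416329173 264.29564490520954 195.9192608626194 [[-0.4143, -0.9101, 0.002, 0.6731], [-0.869, 0.3962, 0.2965, -0.0359], [-0.2707, 0.1211, -0.955, 0.3921], [0.0, 0.0, 0.0, 1.0]]
```

View pics/scene0.png

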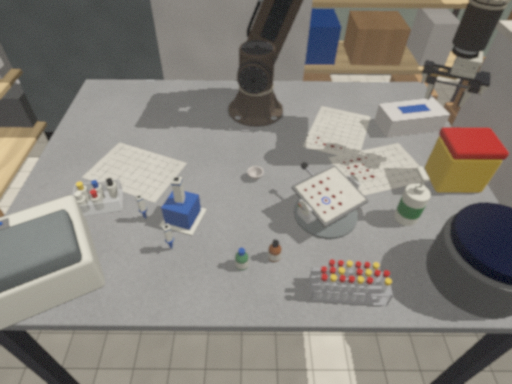

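View pics/top0.png

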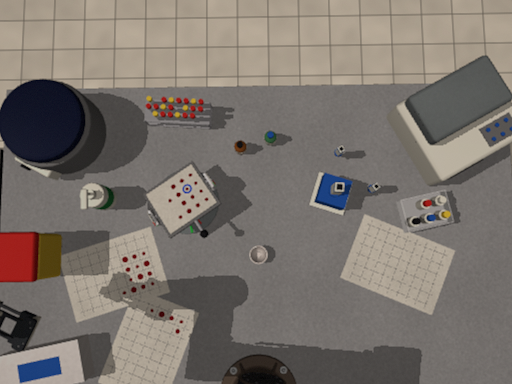

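The scene camera faces the robot. The stage is at about (328,205) in scene and (187,200) in top. The knob is at (305,165) in scene and (204,234) in top. The pen in its blue holder is at (180,200) in scene and (335,190) in top. Next I'll zoom in.

```bash
python3 - <<'E'
import cv2,numpy as np
s=cv2.imread("pics/scene0.png");t=cv2.imread("pics/top0.png")
def z(i,x,y,w=100,h=75): return cv2.resize(i[y:y+h,x:x+w],(400,300),interpolation=cv2.INTER_CUBIC)
cv2.imwrite("pics/m1.png",np.vstack([np.hstack([z(s,280,155),z(t,140,165)]),np.hstack([z(s,140,170),z(t,300,150)])]))
E
```

```text
(no output)
```

View pics/m1.png

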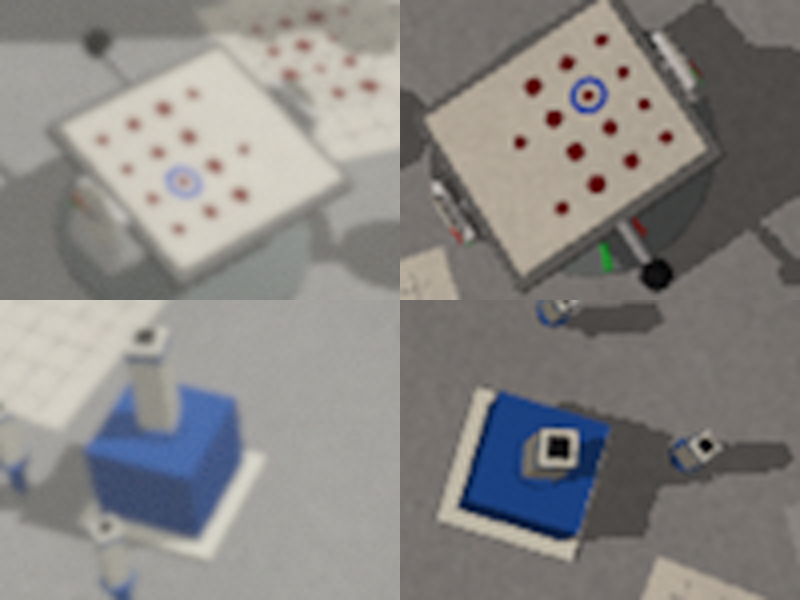

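The montage (4x zoom) shows:
- **Knob:** (304,165) scene, (204,233.5) top.
- **Ring:** (326,200.5) scene, (187,189) top.
- **Green mark:** (191,229) top, with the red pointer to its right at about (200,222).
- **Pen top:** (176.7,179.5) scene, (339.5,187) top.

Two smaller look-alike pens stand nearby. Next I'll triangulate these points.

```bash
cat > h.py <<'E'
import cv2,numpy as np
from station import *
from scipy.spatial.transform import Rotation as Ro
def P(n,c=None):
    c=c or camera_params(n); f=192/np.tan(np.radians(c["vertical_fov"])/2)
    return np.array([[f,0,c["cx"]],[0,f,c["cy"]],[0,0,1]])@np.array(c["view"])[:3]
def tri(p1,u1,p2,u2):
    X=cv2.triangulatePoints(p1,p2,np.float64(u1).reshape(2,1),np.float64(u2).reshape(2,1))[:,0]
    X=X[:3]/X[3]
    return X
def onz(p,u,z):
    A=p[:,:3]; C=-np.linalg.solve(A,p[:,3]); d=np.linalg.solve(A,[u[0],u[1],1]); return C+d*(z-C[2])/d[2]
def cen(mask,box):
    x0,y0,x1,y1=box; m=cv2.moments(mask[y0:y1,x0:x1].astype(np.uint8),True)
    return np.array([x0+m["m10"]/m["m00"],y0+m["m01"]/m["m00"]]),m["m00"]
def blue(i): i=i.astype(int); return (i[...,0]-i[...,2]>40)
def green(i): i=i.astype(int); return (i[...,1]-i[...,2]>40)&(i[...,1]-i[...,0]>30)
def red(i): i=i.astype(int); return (i[...,2]-i[...,1]>40)&(i[...,2]-i[...,0]>30)
def dark(i,t=60): return i.max(2)<t
E
python3 - <<'E'
from h import *
s=cv2.imread("pics/scene0.png");t=cv2.imread("pics/top0.png");p,q=P("scene"),P("top")
def pr(n,a,b): 
    X=tri(p,a[0],q,b[0]);
    print(n,np.round(a[0],1),a[1],np.round(b[0],1),b[1],np.round(X,4)); return X
K=pr("knob",cen(dark(s,75),(299,160,310,171)),cen(dark(t,45),(197,226,211,241)))
S=pr("ring",cen(blue(s),(315,190,337,211)),cen(blue(t),(178,180,197,198)))
T=pr("pentop",cen(dark(s,80),(171,174,183,184)),cen(dark(t,60),(334,181,346,193)))
g,n=cen(green(t),(185,222,197,236)); G=onz(q,g,.012); print("green",g,n,G)
r,n=cen(red(t),(196,217,204,226)); print("redptr",r,n,onz(q,r,.014))
tl=np.arcsin((.092-K[2])/.125); R=lambda y,a:Ro.from_euler("ZY",[y,-a]).as_matrix()
print("tilt",tl)
for a in(tl,0.0,-.1,-.2):
    D=R(0,a)@np.array([.139,-.03,.007]); d=S-K
    yaw=np.arctan2(d[1],d[0])-np.arctan2(D[1],D[0])
    O1=K-R(yaw,a)@[-.125,0,0];O2=S-R(yaw,a)@[.014,-.03,.007]
    O=(O1+O2)/2; gy=np.arctan2(*(O-G)[1::-1]); print(a,"yaw",yaw,"len",np.linalg.norm(d[:2]),np.linalg.norm(D[:2]),"dz",d[2],D[2],O1,O2,"baseyaw",gy,"rG",np.linalg.norm((G-O)[:2]),"swivel",yaw-gy)
# holder foot corner contours
m=blue(t)[150:225,300:362].astype(np.uint8); c=max(cv2.findContours(m,0,2)[0],key=cv2.contourArea); print(cv2.minAreaRect(c+np.array([300,150])))
w=(t[150:225,300:400].min(2)>120).astype(np.uint8)
for c in cv2.findContours(w,0,1)[0]:
    if cv2.contourArea(c)>20: print("white",cv2.minAreaRect(c+np.array([300,150])))
E
```

```text
knob [303.6 165.4] 13.0 [203.8 233.2] 44.0 [0.4761 0.1481 0.1126]Traceback (most recent call last):
  File "<stdin>", line 7, in <module>
  File "h.py", line 15, in cen
    return np.array([x0+m["m10"]/m["m00"],y0+m["m01"]/m["m00"]]),m["m00"]
                        ~~~~~~~~^~~~~~~~~
ZeroDivisionError: float division by zero
```

```bash
python3 - <<'E'
from h import *
s=cv2.imread("pics/scene0.png");t=cv2.imread("pics/top0.png");p,q=P("scene"),P("top")
def b15(i): i=i.astype(int); return i[...,0]-i[...,2]>12
def pr(n,a,b): 
    X=tri(p,a[0],q,b[0]);
    print(n,np.round(a[0],1),a[1],np.round(b[0],1),b[1],np.round(X,4)); return X
K=pr("knob",cen(dark(s,75),(299,160,310,171)),cen(dark(t,45),(197,226,211,241)))
S=pr("ring",cen(b15(s),(315,190,337,211)),cen(b15(t),(178,180,197,198)))
T=pr("pentop",cen(dark(s,100),(171,174,183,184)),cen(dark(t,60),(334,181,346,193)))
g,n=cen(green(t),(185,222,197,236)); G=onz(q,g,.012); print("green",g,n,G)
r,n=cen(red(t),(196,217,204,226)); print("redptr",r,n,onz(q,r,.014))
tl=np.arcsin((.092-K[2])/.125); R=lambda y,a:Ro.from_euler("ZY",[y,-a]).as_matrix()
print("tilt",tl)
for a in(tl,0.0,-.1,-.2):
    D=R(0,a)@np.array([.139,-.03,.007]); d=S-K
    yaw=np.arctan2(d[1],d[0])-np.arctan2(D[1],D[0])
    O1=K-R(yaw,a)@[-.125,0,0];O2=S-R(yaw,a)@[.014,-.03,.007]
    O=(O1+O2)/2; gy=np.arctan2(*(O-G)[1::-1]); print(np.round([a,yaw,gy,yaw-gy],3),"len",np.linalg.norm(d[:2]),np.linalg.norm(D[:2]),"dz",d[2],D[2],O1,O2,"rG",np.linalg.norm((G-O)[:2]))
m=blue(t)[150:225,300:362].astype(np.uint8); c=max(cv2.findContours(m,0,2)[0],key=cv2.contourArea); print(cv2.minAreaRect(c+np.array([300,150])))
w=(t[150:225,300:400].min(2)>120).astype(np.uint8)
for c in cv2.findContours(w,0,1)[0]:
    if cv2.contourArea(c)>20: print("white",cv2.minAreaRect(c+np.array([300,150])))
E
```

```text
knob [303.6 165.4] 13.0 [203.8 233.2] 44.0 [0.4761 0.1481 0.1126]
ring [325.4 200.2] 45.0 [186.6 188.5] 51.0 [0.6073 0.2013 0.0932]
pentop [175.7 178.7] 3.0 [339.  186.4] 20.0 [ 0.5984 -0.2313  0.1688]
green [191. 229.] 17.0 [0.49154952 0.20115858 0.012     ]
redptr [199.28571429 221.28571429] 7.0 [0.51480119 0.17547363 0.014     ]
tilt -0.16560132673638872
[-0.166  0.599  0.189  0.41 ] len 0.14161439841785128 0.14146979483503525 dz -0.019363041474319193 -0.016009283223587346 [0.57789943 0.21762787 0.092     ] [0.57803343 0.21768223 0.08864624] rG 0.08797736495166324
[0.    0.598 0.194 0.404] len 0.14161439841785128 0.1422005625867915 dz -0.019363041474319193 0.007 [0.57939023 0.218477   0.11260568] [0.57884706 0.21825665 0.08624264] rG 0.08924391608902116
[-0.1    0.598  0.191  0.407] len 0.14161439841785128 0.14220487615740118 dz -0.019363041474319193 -0.006911815756962933 [0.57887457 0.21812477 0.10012651] [0.5783274  0.21790279 0.08767528] rG 0.08866823779106695
[-0.2    0.6    0.187  0.413] len 0.14161439841785128 0.14085186468512984 dz -0.019363041474319193 -0.020754570935624824 [0.57718813 0.21728343 0.08777202] [0.57789473 0.21757009 0.08916355] rG 0.08751721202128517
((333.3968200683594, 191.03024291992188), (30.125776290893555, 30.960947036743164), 17.35402488708496)
white ((375.0, 219.0), (10.0, 30.0), 90.0)
white ((339.5, 186.5), (9.0, 9.0), 90.0)
white ((330.4299621582031, 193.08737182617188), (35.64649963378906, 35.43852615356445), 16.927513122558594)
```

```bash
cat >> h.py <<'E'
def go(pos,R):
    s=get_state(); A=Ro.from_euler("xyz",s["ee_rot"])
    d=A.inv().apply(np.array(pos)-s["eef_pos"])*100; w=(A.inv()*R).as_rotvec()
    print("row",np.round(d,2),np.round(w,3)," dist cm %.1f ang %.2f"%(np.linalg.norm(d),np.linalg.norm(w)))
def down(yaw): return Ro.from_euler("xyz",[np.pi,0,yaw])
E
python3 - <<'E'
from h import *
go([.476,.148,.25],down(.599-np.pi))
E
```

```text
row [37.17 34.25 -2.36] [ 1.000e-03 -1.000e-03  2.115e+00]  dist cm 50.6 ang 2.11
```

```bash
python3 -m creep '[[[8.7,0,0,-8,0,0,0],[8.7,0,0,-8,0,0,0],[8.7,37.2,34.3,-6,0,0,2.115],[8.7,37.2,34.3,-6,0,0,2.115],[8.7,37.2,34.3,-6,0,0,2.115],[8.7,37.2,34.3,-6,0,0,2.115],[8.7,37.2,34.3,-6,0,0,2.115],[8.7,37.2,34.3,-6,0,0,2.115],[8.7,37.2,34.3,-6,0,0,2.115],[8.7,37.2,34.3,-2.4,0,0,2.115],[8.7,37.2,34.3,-2.4,0,0,2.115],[8.7,37.2,34.3,-2.4,0,0,2.115],[8.7,37.2,34.3,-2.4,0,0,2.115],[8.7,37.2,34.3,-2.4,0,0,2.115],[8.7,37.2,34.3,-2.4,0,0,2.115],[8.7,37.2,34.3,-2.4,0,0,2.115]]]' 40
python3 - <<'E'
from h import *
import pickle
s=get_state(); c=camera_params("wrist"); pickle.dump((s,c),open("w1.pkl","wb")); cv2.imwrite("pics/w1.png",grab_frame("wrist"))
print(s["t"],s["eef_pos"],s["ee_rot"],s["force"])
E
```

```text
t: 2.15
eef_pos: [0.4761, 0.1477, 0.2505]
ee_rot: [3.142, -0.0, -2.541]
force: [-0.6, 0.6, 0.1]
width: 0.0869
gripper_force: 0.0
2.15 [0.47613884 0.14770813 0.25052251] [ 3.14155446e+00 -3.46996304e-05 -2.54142786e+00] [-0.5588972   0.62242725  0.11353682]
```

View pics/w1.png

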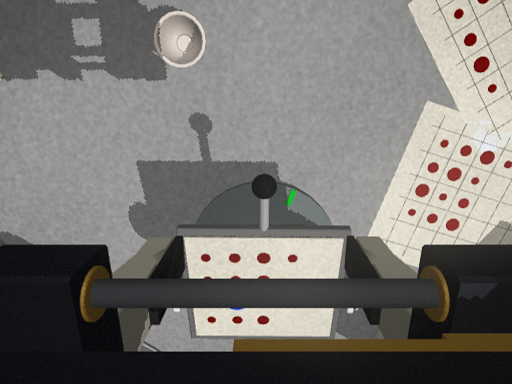

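The wrist view shows the knob at (264,187), centred ahead of the plate, and the green mark at (291,198) on the disc's rim. The gripper hides the rest of the plate. Now I'll refine the measurements.

```bash
python3 - <<'E'
from h import *
import pickle
s,c=pickle.load(open("w1.pkl","rb")); p=P("wrist",c); w=cv2.imread("pics/w1.png")
k,n=cen(dark(w,50),(250,172,279,200)); print("knob px",k,n)
for z in(.1126,.110,.115): print(onz(p,k,z))
t=cv2.imread("pics/top0.png"); sc=cv2.imread("pics/scene0.png")
kt=cen(dark(t,45),(197,226,211,241))[0]; ks=cen(dark(sc,75),(299,160,310,171))[0]
print("tri w-top",tri(p,k,P("top"),kt),"w-scene",tri(p,k,P("scene"),ks))
m=green(w).astype(np.uint8); 
g,n=cen(green(w),(280,180,305,215)); print("green",g,n,onz(p,g,.012))
ct=max(cv2.findContours(m[180:215,280:305],0,1)[0],key=cv2.contourArea)+np.array([280,180])
for u in ct[:,0][::3]: print(u,np.round(onz(p,u,.0125),4))
go([k0:=.476,.148,.0938],down(.599-np.pi))
E
```

```text
knob px [263.76150628 186.13389121] 478.0
[0.47827536 0.1469872  0.1126    ]
[0.47887722 0.14739115 0.11      ]
[0.4777198  0.14661432 0.115     ]
tri w-top [0.47595224 0.14659924 0.1222689 ] w-scene [0.47792638 0.14703081 0.11421866]
green [290.5        197.45192308] 104.0 [0.49458986 0.19943403 0.012     ]
[292 189] [0.4843 0.1943 0.0125]
[290 192] [0.4889 0.1945 0.0125]
[289 195] [0.4929 0.1958 0.0125]
[287 198] [0.4976 0.196  0.0125]
[286 201] [0.5016 0.1973 0.0125]
[285 204] [0.5057 0.1986 0.0125]
[288 205] [0.5046 0.2026 0.0125]
[290 204] [0.502  0.204  0.0125]
[292 201] [0.4973 0.2037 0.0125]
[293 198] [0.4933 0.2024 0.0125]
[294 195] [0.4893 0.2011 0.0125]
[296 192] [0.4846 0.2008 0.0125]
[294 190] [0.4839 0.1972 0.0125]
row [-0.    0.03 15.67] [ 0.    -0.     0.001]  dist cm 15.7 ang 0.00
```

```bash
python3 -m creep '[[[6,0,0,6,0,0,0],[6,0,0,11,0,0,0],[6,0,0,14,0,0,0],[6,-0.05,0,15.55,0,0,0],[6,-0.05,0,15.55,0,0,0],[6,-0.05,0,15.55,0,0,0],[0,-0.05,0,15.55,0,0,0],[0,-0.05,0,15.55,0,0,0],[0,-0.05,0,15.55,0,0,0],[0,-0.05,0,15.55,0,0,0],[0,-0.05,0,15.55,0,0,0],[0,-0.05,0,15.55,0,0,0]]]' 20
python3 - <<'E'
from h import *
s=get_state(); print(s["eef_pos"],s["ee_rot"],s["moment"])
c=camera_params("wrist");cv2.imwrite("pics/w2.png",grab_frame("wrist"));cv2.imwrite("pics/t2.png",grab_frame("top"))
E
```

```text
t: 3.7
eef_pos: [0.4767, 0.1479, 0.0952]
ee_rot: [-3.141, -0.0, -2.543]
force: [-0.1, -2.0, 2.6]
width: 0.0224
gripper_force: 20.0
[0.47671945 0.14787007 0.09516283] [-3.14138382e+00 -3.12267979e-05 -2.54279981e+00] [-0.40787413 -0.23810228 -0.0271342 ]
```

View pics/w2.png

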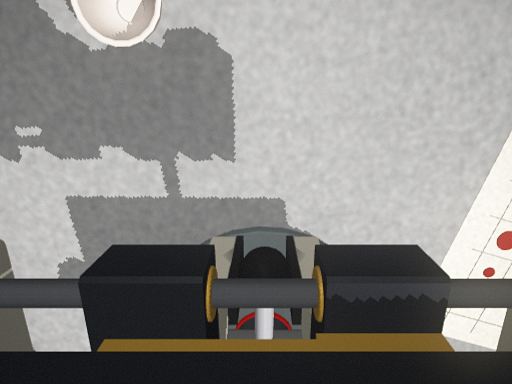

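The knob is between the pads with the stem pointing straight to the plate, and the opening reads 22.4 mm. Next I'll work out the arc: swivel first, then tilt.

```bash
python3 - <<'E'
from h import *
s=get_state(); A=Ro.from_euler("xyz",s["ee_rot"]); X=s["eef_pos"]; O=np.array([.578,.2177,.092]); off=np.array([0,0,-.0188])
for sw,t in [(.5,-.166),(.4,-.166),(.3,-.166),(.2,-.166),(.2,-.05),(.2,.05),(.2,.15),(.2,.25),(.2,.349)]:
    K=O+Ro.from_euler("ZY",[sw,-t]).apply([-.125,0,0]); d=A.inv().apply(K+off-X)*100
    print(sw,t,np.round(d,2),"wz",round(.603-sw,3))
E
```

```text
0.5 -0.166 [-0.03  1.27  0.13] wz 0.103
0.4 -0.166 [-0.21  2.49  0.13] wz 0.203
0.3 -0.166 [-0.52  3.69  0.13] wz 0.303
0.2 -0.166 [-0.94  4.85  0.13] wz 0.403
0.2 -0.05 [-0.79  4.91  1.57] wz 0.403
0.2 0.05 [-0.79  4.91  2.82] wz 0.403
0.2 0.15 [-0.91  4.86  4.07] wz 0.403
0.2 0.25 [-1.14  4.76  5.29] wz 0.403
0.2 0.349 [-1.47  4.62  6.47] wz 0.403
```

```bash
python3 -m creep '[[[0,0,0.6,0,0,0,0.05],[0,0,1.3,0,0,0,0.1],[0,-0.1,1.9,0,0,0,0.15],[0,-0.2,2.5,0,0,0,0.2],[0,-0.35,3.1,0,0,0,0.25],[0,-0.5,3.7,0,0,0,0.3],[0,-0.7,4.3,0,0,0,0.35],[0,-0.95,4.85,0,0,0,0.4],[0,-0.95,4.85,0,0,0,0.4],[0,-0.95,4.85,0,0,0,0.4]]]' 30
python3 - <<'E'
from h import *
t=grab_frame("top");w=grab_frame("wrist");cv2.imwrite("pics/t3.png",t);cv2.imwrite("pics/w3.png",w);cv2.imwrite("pics/s3.png",grab_frame("scene"))
s=cv2.imread("pics/s3.png")
def z(i,x,y,w=100,h=75): return cv2.resize(i[y:y+h,x:x+w],(400,300),interpolation=cv2.INTER_CUBIC)
cv2.imwrite("pics/m3.png",np.vstack([np.hstack([z(s,280,155),z(t,140,165)]),np.hstack([z(w,164,220,200,150),z(w,214,200,100,75)])]))
E
```

```text
t: 5.05
eef_pos: [0.4579, 0.194, 0.0952]
ee_rot: [3.141, 0.002, -2.942]
force: [5.0, 1.4, -2.9]
width: 0.0222
gripper_force: 30.0
```

View pics/m3.png

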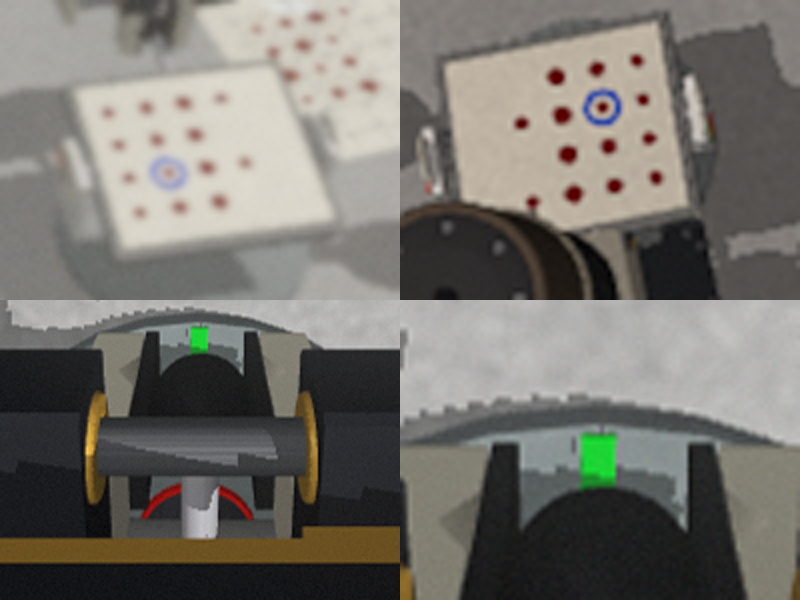

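The green mark at wrist (263.5,240) sits in the tool's mid-plane (x≈265), so the swivel is nearly zero. The force is low, so I'll tilt down next.

```bash
python3 -m creep '[[[0,0.15,0,0.8,0,0,0],[0,0.2,0,1.6,0,0,0],[0,0.25,0,2.3,0,0,0],[0,0.22,0,3.0,0,0,0],[0,0.15,0,3.7,0,0,0],[0,0.05,0,4.4,0,0,0],[0,-0.1,0,5,0,0,0],[0,-0.25,0,5.6,0,0,0],[0,-0.4,0,6.1,0,0,0],[0,-0.49,0,6.48,0,0,0],[0,-0.49,0,6.48,0,0,0],[0,-0.49,0,6.48,0,0,0]]]' 30
python3 - <<'E'
from h import *
t=grab_frame("top");s=grab_frame("scene");cv2.imwrite("pics/t4.png",t);cv2.imwrite("pics/s4.png",s)
def b15(i): i=i.astype(int); return i[...,0]-i[...,2]>12
a=cen(b15(s),(312,182,337,211));b=cen(b15(t),(175,172,204,205));X=tri(P("scene"),a[0],P("top"),b[0]);print(a,b,X)
print(np.array([.578,.2177,.092])+Ro.from_euler("ZY",[.2,-.349]).apply([.014,-.03,.007]))
print(get_state()["ee_rot"])
E
```

```text
t: 6.7
eef_pos: [0.4624, 0.1948, 0.0303]
ee_rot: [3.141, 0.001, -2.942]
force: [4.6, 2.2, -2.5]
width: 0.0225
gripper_force: 30.0
(array([322.05263158, 195.15789474]), 19.0) (array([190. , 192.5]), 56.0) [0.59449219 0.19083026 0.10120962]
[0.59450785 0.19043614 0.10336542]
[ 3.14088316e+00  1.09165269e-03 -2.94245115e+00]
```

```bash
python3 -m creep '[[[5,0,0,0,0,0,0],[5,0,0,0,0,0,0],[5,0,0,0,0,0,0],[5,0,0,0,0,0,0],[5,0,0,-3,0,0,0],[5,0.5,0,-7,0,0,0],[5,3,0,-12,0,0,0],[5,6,0,-18,0,0,0],[5,8,0,-24,0,0,0],[5,8,0,-24,0,0,0],[5,8,0,-24,0,0,0]]]'
python3 - <<'E'
from h import *
import pickle
st=get_state();c=camera_params("wrist");w=grab_frame("wrist");t=grab_frame("top");s=grab_frame("scene")
pickle.dump((st,c),open("w5.pkl","wb"))
for n,i in zip("wts",(w,t,s)): cv2.imwrite(f"pics/{n}5.png",i)
def z(i,x,y,w=100,h=75): return cv2.resize(i[y:y+h,x:x+w],(400,300),interpolation=cv2.INTER_CUBIC)
cv2.imwrite("pics/m5.png",np.vstack([np.hstack([cv2.resize(w,(400,300)),z(t,140,165)]),np.hstack([z(w,164,180,200,150),z(s,280,155)])]))
E
```

```text
t: 8.18
eef_pos: [0.3832, 0.1786, 0.2706]
ee_rot: [3.14, 0.001, -2.943]
force: [0.1, 0.6, -0.9]
width: 0.0498
gripper_force: 0.0
```

View pics/m5.png

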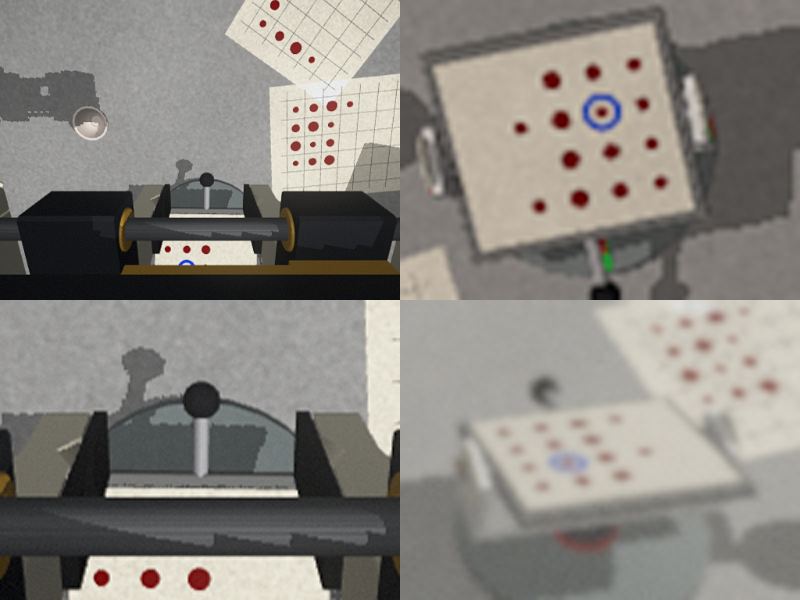

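The top view shows the red pointer meeting the green mark beside the stem, so it's aligned. To check the tilt, I'll take two wrist views over the card while turning for the pen.

```bash
python3 - <<'E'
from h import *
go([.53,.24,.30],down(.2))
t=cv2.imread("pics/t5.png");q=P("top");O=np.array([.578,.2177])
for n,m,bx,z in(("g",green(t),(185,222,200,236),.012),("r",red(t),(186,222,196,232),.014)):
    u,k=cen(m,bx);X=onz(q,u,z)[:2];print(n,u,k,X,"yaw",np.arctan2(*(O-X)[::-1]))
E
```

```text
row [-15.6    3.17  -3.16] [-4.00e-03  2.00e-03  3.14e+00]  dist cm 16.2 ang 3.14
g [191.55555556 230.22222222] 9.0 [0.48778724 0.19943692] yaw 0.1997449410816075
r [190. 226.] 3.0 [0.50070461 0.20394519] yaw 0.17610779367747473
```

```bash
python3 -m creep '[[[7,-5,1,-3,0,0,-1.2],[7,-5,1,-3,0,0,-1.2],[7,-5,1,-3,0,0,-1.2],[7,-5,1,-3,0,0,-1.2],[7,-5,1,-3,0,0,-1.2],[7,-5,1,-3,0,0,-1.2],[7,-10,2,-3.1,0,0,-2.4],[7,-10,2,-3.1,0,0,-2.4],[7,-10,2,-3.1,0,0,-2.4],[7,-10,2,-3.1,0,0,-2.4],[7,-10,2,-3.1,0,0,-2.4],[7,-10,2,-3.1,0,0,-2.4],[7,-10,2,-3.1,0,0,-2.4],[7,-15.6,3.2,-3.1,0,0,-3.14],[7,-15.6,3.2,-3.1,0,0,-3.14],[7,-15.6,3.2,-3.1,0,0,-3.14],[7,-15.6,3.2,-3.1,0,0,-3.14],[7,-15.6,3.2,-3.1,0,0,-3.14],[7,-15.6,3.2,-3.1,0,0,-3.14]]]'
python3 - <<'E'
from h import *
import pickle
st=get_state();c=camera_params("wrist");w=grab_frame("wrist");pickle.dump((st,c),open("w6.pkl","wb"));cv2.imwrite("pics/w6.png",w)
print(st["eef_pos"],st["ee_rot"],st["q"])
E
python3 -m creep '[[[7,0,5,0,0,0,0],[7,0,10,0,0,0,0],[7,0,12,0,0,0,0],[7,0,12,0,0,0,0],[7,0,12,0,0,0,0]]]'
python3 - <<'E'
from h import *
import pickle
st=get_state();c=camera_params("wrist");w=grab_frame("wrist");pickle.dump((st,c),open("w7.pkl","wb"));cv2.imwrite("pics/w7.png",w)
cv2.imwrite("pics/m7.png",np.hstack([cv2.resize(cv2.imread(f"pics/w{k}.png"),(400,300)) for k in(6,7)]))
E
```

```text
t: 10.7
eef_pos: [0.5301, 0.2406, 0.3002]
ee_rot: [3.141, 0.002, 0.193]
force: [-0.4, -0.5, -0.5]
width: 0.0701
gripper_force: 0.0
[0.53013617 0.24058629 0.30022539] [3.14064269e+00 1.55034658e-03 1.92999169e-01] [ 7.61728452e-01  1.68516193e-01 -7.90564115e-02 -3.55996103e-05
 -1.32504164e+00  1.00207647e+00]
t: 11.38
eef_pos: [0.5536, 0.1237, 0.3012]
ee_rot: [-3.141, -0.0, 0.197]
force: [-0.9, 0.9, -0.5]
width: 0.0702
gripper_force: 0.0
```

View pics/m7.png

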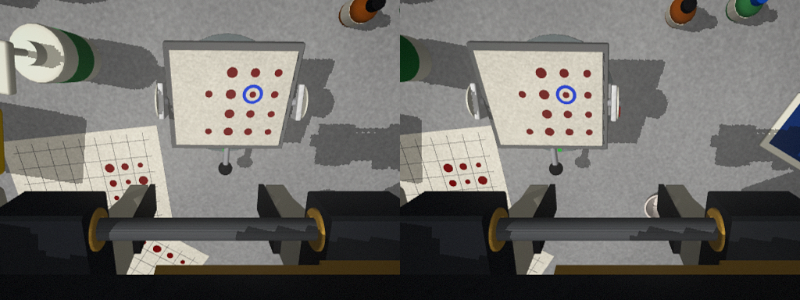

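Both views show the whole card, with the ring at (253,94) and (566,94) in the montage and the knob below it. Next I'll triangulate the dots, ring and knob.

```bash
cat > chk.py <<'E'
from h import *
import pickle
def dots(i,x0,x1,y1=185):
    m=red(i).astype(np.uint8); n,l,s,c=cv2.connectedComponentsWithStats(m)
    return np.array([c[k] for k in range(1,n) if 12<s[k,4]<300 and x0<c[k][0]<x1 and 60<c[k][1]<y1])
def ring(i,x0,x1):
    m=blue(i).astype(np.uint8);m[:, :x0]=0;m[:,x1:]=0;m[190:]=0;m[:60]=0
    c=max(cv2.findContours(m,0,1)[0],key=cv2.contourArea); return np.array(cv2.fitEllipse(c)[0])
def run(A,B,xa,xb,ka,kb):
    (sa,ca),(sb,cb)=[pickle.load(open(f"{k}.pkl","rb")) for k in(A,B)]
    a,b=[cv2.imread(f"pics/{k}.png") for k in(A,B)]; pa,pb=P("w",ca),P("w",cb)
    ra,rb=ring(a,*xa),ring(b,*xb); da,db=dots(a,*xa),dots(b,*xb); print(len(da),len(db),ra,rb)
    X=[]
    for u in da:
        e=np.linalg.norm(db-(u+rb-ra),axis=1); j=e.argmin()
        if e[j]<13: X.append(tri(pa,u,pb,db[j]))
    X=np.array(X); c=X.mean(0); n=np.linalg.svd(X-c)[2][2]; n*=np.sign(n[2])
    print("resid mm",np.round((X-c)@n*1e3,1)); S=tri(pa,ra,pb,rb)
    print("normal",n,"tilt deg",np.degrees(np.arccos(n[2])),"az",np.arctan2(-n[1],-n[0]),"spot",S, "spot off plane",(S-c)@n)
    K=tri(pa,cen(dark(a,50),ka)[0],pb,cen(dark(b,50),kb)[0])
    print("knob",K,"tilt",np.degrees(np.arcsin((.092-K[2])/.125)),"yaw",np.arctan2(.2177-K[1],.578-K[0]))
if __name__=="__main__": run("w6","w7",(205,395),(90,265),(275,205,300,226),(186,205,214,226))
E
python3 chk.py
```

```text
14 14 [323.16482544 120.07236481] [212.16394043 120.69306183]
resid mm [-0.1 -0.1 -0.  -0.2 -0.3  0.7 -0.1  0.2 -0.1  0.   0.3 -0.4  0.2 -0.3]
normal [-0.32845366 -0.06052633  0.94257878] tilt deg 19.510761210044535 az 0.1822322293799328 spot [0.59662298 0.1877656  0.10334202] spot off plane -0.0004651130674766758
knob [0.46246735 0.19324827 0.04932802] tilt 19.96072089924255 yaw 0.2085657010860064
```

```bash
python3 -m creep '[[[7,-5.6,30.9,0,0,0,0],[7,-5.6,30.9,0,0,0,0],[7,-5.6,30.9,0,0,0,0],[7,-5.6,30.9,0,0,0,0],[7,-5.6,30.9,0,0,0,0],[7,-5.6,30.9,0,0,0,0],[7,-5.6,30.9,0,0,0,0],[7,-5.6,30.9,0,0,0,0]]]'
cat > snap.py <<'E'
from h import *
import pickle,sys
k=sys.argv[1];st=get_state();c=camera_params("wrist");w=grab_frame("wrist");pickle.dump((st,c),open(k+".pkl","wb"));cv2.imwrite(f"pics/{k}.png",w)
E
python3 snap.py w8
python3 -m creep '[[[7,0,6,0,0,0,0],[7,0,8,0,0,0,0],[7,0,8,0,0,0,0],[7,0,8,0,0,0,0]]]'
python3 snap.py w9
python3 -c "
from h import *
a,b=[cv2.imread(f'pics/w{k}.png') for k in(8,9)]
cv2.imwrite('pics/m9.png',np.hstack([cv2.resize(i[:245],(400,191)) for i in(a,b)]))
"
```

```text
t: 12.42
eef_pos: [0.5596, -0.1894, 0.3013]
ee_rot: [-3.142, -0.0, 0.199]
force: [0.2, -0.4, 0.4]
width: 0.0699
gripper_force: 0.0
t: 12.98
eef_pos: [0.575, -0.2683, 0.3013]
ee_rot: [-3.141, -0.0, 0.198]
force: [-0.3, -0.9, 0.1]
width: 0.0697
gripper_force: 0.0
```

View pics/m9.png

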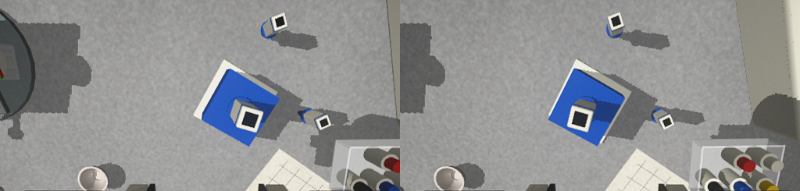

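The pen top, a white square with a dark centre, is at about (320,152) in w8 and (230,152) in w9. It's turned by a few degrees.

```bash
python3 - <<'E'
from h import *
import pickle
U=[];Ps=[]
for k,b in(("w8",(300,132,340,172)),("w9",(210,132,250,172))):
    i=cv2.imread(f"pics/{k}.png"); s,c=pickle.load(open(k+".pkl","rb")); p=P("w",c); x0,y0,x1,y1=b
    for nm,m in(("dark",i.max(2)<70),("white",i.min(2)>185)):
        ct=max(cv2.findContours(m[y0:y1,x0:x1].astype(np.uint8),0,1)[0],key=cv2.contourArea)+np.array([x0,y0])
        r=cv2.minAreaRect(ct); bx=cv2.boxPoints(r); W=np.array([onz(p,u,.17)for u in bx]); e=W[1]-W[0]; e2=W[2]-W[1]
        yaw=np.degrees(np.arctan2(e[1],e[0]))%90
        print(k,nm,r,"yaw%90",yaw,"sides mm",np.linalg.norm(e)*1e3,np.linalg.norm(e2)*1e3)
        if nm=="dark":
            q=cen(i.max(2)<70,b)[0]; U.append(q);Ps.append(p);print(q,onz(p,q,.17))
print("pen top",tri(Ps[0],U[0],Ps[1],U[1]))
E
```

```text
w8 dark ((319.6499938964844, 153.04998779296875), (16.443843841552734, 17.39252471923828), 18.434947967529297) yaw%90 85.34603501218879 sides mm 15.442521696385077 14.893572327026392
[319.46014493 153.07608696] [ 0.6003071  -0.23314888  0.17      ]
w8 white ((318.95001220703125, 152.65000915527344), (26.879358291625977, 27.828041076660156), 18.434947967529297) yaw%90 85.03982755193192 sides mm 24.655378833851838 24.219927377117163
w9 dark ((229.7647247314453, 152.44119262695312), (16.73495864868164, 16.97749137878418), 14.03624439239502) yaw%90 85.30627754402299 sides mm 15.407454037682019 14.799212369101166
[229.66308244 152.52688172] [ 0.60021419 -0.23299667  0.17      ]
w9 white ((229.5730743408203, 152.06539916992188), (27.27650260925293, 26.83797264099121), 15.255118370056152) yaw%90 83.84032856629307 sides mm 24.32405006611738 23.99638229423297
pen top [ 0.60035771 -0.23303439  0.17060158]
```

```bash
python3 -c "
from h import *
go([.6003,-.233,.25],down(-.087))
go([.6003,-.233,.121],down(-.087))"
```

```text
row [ 3.17 -2.96  5.15] [-0.    -0.     0.285]  dist cm 6.7 ang 0.29
row [ 3.17 -2.96 18.05] [-0.    -0.     0.285]  dist cm 18.6 ang 0.29
```

```bash
python3 -m creep '[[[5,3.15,-2.95,5,0,0,0.285],[5,3.15,-2.95,5,0,0,0.285],[5,3.15,-2.95,7,0,0,0.285],[5,3.15,-2.95,11,0,0,0.285],[5,3.15,-2.95,15,0,0,0.285],[5,3.15,-2.95,18.05,0,0,0.285],[5,3.15,-2.95,18.05,0,0,0.285],[5,3.15,-2.95,18.05,0,0,0.285],[0,3.15,-2.95,18.05,0,0,0.285],[0,3.15,-2.95,18.05,0,0,0.285],[0,3.15,-2.95,18.05,0,0,0.285],[0,3.15,-2.95,18.05,0,0,0.285],[0,3.15,-2.95,18.05,0,0,0.285],[0,3.15,-2.95,18.05,0,0,0.285]]]' 35
```

```text
t: 14.78
eef_pos: [0.6003, -0.2342, 0.1213]
ee_rot: [3.142, -0.001, -0.088]
force: [-0.8, 3.7, 6.0]
width: 0.0259
gripper_force: 35.0
```

```bash
python3 -m creep '[[[0,0,0,-2,0,0,0],[0,0,0,-5,0,0,0],[0,0,0,-9,0,0,0],[0,0,0,-14,0,0,0],[0,0,0,-18,0,0,0],[0,0,0,-18,0,0,0],[0,0,0,-18,0,0,0]]]'
python3 - <<'E'
from h import *
S=np.array([.5957,.189,.1033]); n=Ro.from_euler("ZY",[.195,-.345]).apply([0,0,1]); print(n)
st=get_state()
R=Ro.from_euler("ZY",[.195,-.345])*Ro.from_euler("x",np.pi)   # x_tool = plate x
for h in(.05,.015): 
    print((S+n*(.1112+h))); go(S+n*(.1112+h),R)
w=(R*down(.195).inv())
i=grab_frame("wrist");cv2.imwrite("pics/w10.png",i)
E
```

```text
t: 15.65
eef_pos: [0.5995, -0.2341, 0.2996]
ee_rot: [-3.141, 0.002, -0.088]
force: [-0.4, -0.1, -1.7]
width: 0.0258
gripper_force: 35.0
[-0.33178706 -0.0655312   0.94107545]
[0.54221593 0.17843637 0.25500136]
row [ -9.33 -40.58   4.5 ] [ 0.048  0.344 -0.28 ]  dist cm 41.9 ang 0.45
[0.55382847 0.18072996 0.22206372]
row [ -8.19 -40.91   7.79] [ 0.048  0.344 -0.28 ]  dist cm 42.4 ang 0.45
```

View pics/w10.png

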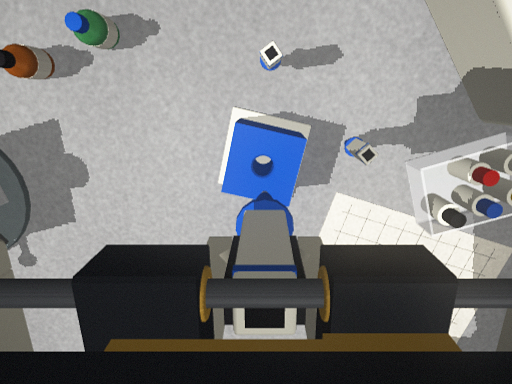

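The pen is out of the holder and square in the fingers, with the collar at (265,215) and the empty hole at (263,163). Moving it to 5 cm above the spot along the card normal.

```bash
python3 -m creep '[[[0,-4,-5,0,0,0,0],[0,-8,-10,0,0,0,0],[0,-9.3,-16,0,0,0,0],[0,-9.3,-22,1,0.02,0.1,-0.1],[0,-9.3,-28,2,0.03,0.2,-0.2],[0,-9.3,-34,3.5,0.048,0.344,-0.28],[0,-9.3,-40.5,4.5,0.048,0.344,-0.28],[0,-9.3,-40.5,4.5,0.048,0.344,-0.28],[0,-9.3,-40.5,4.5,0.048,0.344,-0.28],[0,-9.3,-40.5,4.5,0.048,0.344,-0.28],[0,-9.3,-40.5,4.5,0.048,0.344,-0.28],[0,-9.3,-40.5,4.5,0.048,0.344,-0.28]]]'
python3 snap.py w11
python3 - <<'E'
from h import *
S=np.array([.5957,.189,.1033]); R0=Ro.from_euler("ZY",[.195,-.345]); n=R0.apply([0,0,1]);R=R0*Ro.from_euler("x",np.pi)
for h in(.015,0): go(S+n*(.1113+h),R)
A=Ro.from_euler("xyz",get_state()["ee_rot"]); E=get_state()["eef_pos"]+A.apply([0,0,.1113]); print("tip",E)
t=grab_frame("top");s=grab_frame("scene");cv2.imwrite("pics/t11.png",t);cv2.imwrite("pics/s11.png",s)
w=cv2.imread("pics/w11.png")
for q,i in(("top",t),("scene",s)):
    u=P(q)@[*E,1]; print(q,u[:2]/u[2]); u=P(q)@[*S,1]; print("spot",u[:2]/u[2])
def z(i,x,y,w=100,h=75): return cv2.resize(i[y:y+h,x:x+w],(400,300),interpolation=cv2.INTER_CUBIC)
cv2.imwrite("pics/m11.png",np.vstack([np.hstack([z(s,280,145),z(t,140,165)]),np.hstack([cv2.resize(w,(400,300)),z(w,164,100,200,150)])]))
E
```

```text
t: 17.2
eef_pos: [0.5432, 0.1766, 0.2559]
ee_rot: [3.141, -0.346, 0.194]
force: [0.7, 0.0, -2.1]
width: 0.0256
gripper_force: 35.0
row [-0.09 -0.19  3.56] [ 0.001 -0.001 -0.001]  dist cm 3.6 ang 0.00
row [-0.09 -0.19  5.06] [ 0.001 -0.001 -0.001]  dist cm 5.1 ang 0.00
tip [0.58020617 0.18390592 0.15125623]
top [189.30795771 195.59728426]
spot [190.2893756  191.97381079]
scene [321.24206295 179.67281979]
spot [321.25228845 194.97713668]
```

View pics/m11.png

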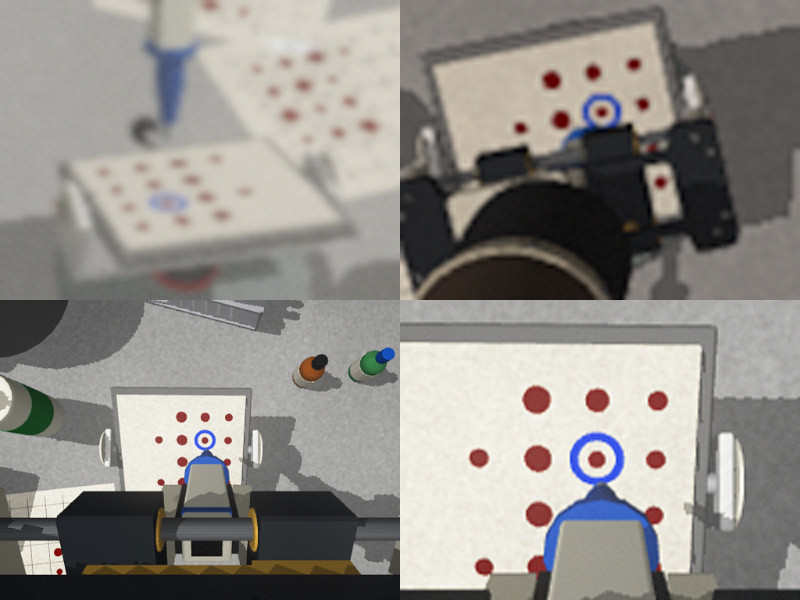

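The wrist view shows the tip at about (264.5,193), just below the ring at (262.5,179.5). In the scene view the tip sits above the ring in the same column. Comparing these with the projected points.

```bash
python3 - <<'E'
from h import *
import pickle
st,c=pickle.load(open("w11.pkl","rb"));p=P("w",c);w=cv2.imread("pics/w11.png")
A=Ro.from_euler("xyz",st["ee_rot"]);E=st["eef_pos"]+A.apply([0,0,.1113]);S=np.array([.5957,.189,.1033])
m=blue(w).astype(np.uint8);m[191:]=0;m[:165]=0;m[:,:245]=0;m[:,285:]=0
c_=max(cv2.findContours(m,0,1)[0],key=cv2.contourArea);r=np.array(cv2.fitEllipse(c_)[0])
for n,X in(("tip",E),("spot",S)): u=p@[*X,1];print(n,u[:2]/u[2])
print("ring seen",r)
n=-A.apply([0,0,1]);M=p[:,:3];C=-np.linalg.solve(M,p[:,3]);d=np.linalg.solve(M,[*r,1]);X=C+d*(((S-C)@n)/(d@n));print("spot from w11",X,"tool frame from tip cm",A.inv().apply(X-E)*100)
E
```

```text
tip [262.70626091 192.67007181]
spot [260.7700088  179.39563034]
ring seen [262.01733398 178.53312683]
spot from w11 [0.59677982 0.18791733 0.10360825] tool frame from tip cm [-0.01822499 -0.09028101  5.05980879]
```

```bash
cat > f.py <<'E'
from h import *
F=[];Z=[]
for _ in range(6):
    s=get_state();A=Ro.from_euler("xyz",s["ee_rot"]);F.append(A.inv().apply(s["force"]));Z.append(s["eef_pos"]);grab_frame("wrist")
S=np.array([.5962,.1884,.1034]);A0=A
print("F tool",np.mean(F,0).round(2),"sd",np.std(F,0).round(2),"tip->spot cm",(A.inv().apply(S-np.mean(Z,0))*100-[0,0,11.13]).round(3),"t",s["t"],s["ee_rot"])
E
python3 f.py
python3 -m creep '[[[0,0,-0.1,1.5,0,0,0],[0,0,-0.17,3,0,0,0],[0,0,-0.17,4,0,0,0],[0,0,-0.17,4.5,0,0,0],[0,0,-0.17,4.5,0,0,0],[0,0,-0.17,4.5,0,0,0]]]'
python3 f.py
python3 -m creep '[[[0,0,0,0.2,0,0,0],[0,0,0,0.4,0,0,0],[0,0,0,0.6,0,0,0],[0,0,0,0.6,0,0,0],[0,0,0,0.6,0,0,0]]]'
python3 f.py
python3 -m creep '[[[0,0,0,0.1,0,0,0],[0,0,0,0.2,0,0,0],[0,0,0,0.2,0,0,0]]]'
python3 f.py
```

```text
F tool [-0.56 -0.19  0.97] sd [0.18 0.45 0.53] tip->spot cm [-0.056 -0.083  5.056] t 17.6 [ 3.14063534 -0.34621569  0.19519262]
t: 18.4
eef_pos: [0.5578, 0.1821, 0.2139]
ee_rot: [3.141, -0.347, 0.195]
force: [-0.2, 0.1, -0.7]
width: 0.0256
gripper_force: 35.0
F tool [-0.35 -0.22  1.13] sd [0.45 0.32 0.39] tip->spot cm [-0.088  0.119  0.589] t 18.65 [ 3.14095137 -0.34674505  0.19518326]
t: 19.32
eef_pos: [0.5596, 0.1823, 0.2078]
ee_rot: [3.141, -0.346, 0.195]
force: [-1.2, 0.1, -0.4]
width: 0.026
gripper_force: 35.0
F tool [-0.81 -0.05  0.4 ] sd [0.53 0.48 0.3 ] tip->spot cm [-0.053  0.102 -0.045] t 19.575 [ 3.14055133 -0.3461777   0.19525445]
t: 20.0
eef_pos: [0.5603, 0.1825, 0.2059]
ee_rot: [3.141, -0.346, 0.195]
force: [-1.3, 0.5, 0.8]
width: 0.0258
gripper_force: 35.0
F tool [-0.89 -0.2  -1.14] sd [0.5  0.51 0.28] tip->spot cm [-0.055  0.103 -0.25 ] t 20.25 [ 3.14059454 -0.34620359  0.19517143]
```

Contact is at about the nominal height and the spring force is now about 2.2 N. Another 1.5 mm should bring it to half travel.

```bash
python3 -m creep '[[[0,0,0,0.1,0,0,0],[0,0,0,0.15,0,0,0],[0,0,0,0.15,0,0,0],[0,0,0,0.15,0,0,0]]]'
python3 f.py; python3 snap.py w12
python3 - <<'E'
from h import *
t=grab_frame("top");s=grab_frame("scene");w=cv2.imread("pics/w12.png");cv2.imwrite("pics/s12.png",s);cv2.imwrite("pics/t12.png",t)
def z(i,x,y,w=100,h=75): return cv2.resize(i[y:y+h,x:x+w],(400,300),interpolation=cv2.INTER_CUBIC)
cv2.imwrite("pics/m12.png",np.vstack([np.hstack([z(s,280,145),cv2.resize(t,(400,300))]),np.hstack([cv2.resize(w,(400,300)),z(w,214,140,100,75)])]))
E
```

```text
t: 20.8
eef_pos: [0.5608, 0.1826, 0.2045]
ee_rot: [3.141, -0.346, 0.195]
force: [-0.9, -0.5, 0.8]
width: 0.0261
gripper_force: 35.0
F tool [-0.89  0.25 -1.52] sd [0.65 0.34 0.42] tip->spot cm [-0.056  0.105 -0.398] t 21.05 [ 3.1406424  -0.34628732  0.19522074]
```

View pics/m12.png

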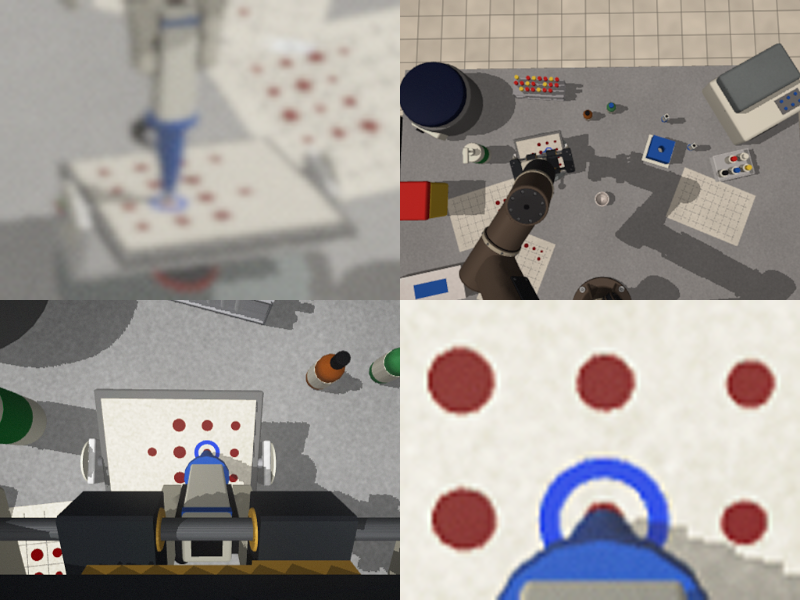

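The tip sits in the ring over the red dot, centred sideways. The force has changed by about 2.6 N and the geometry gives about 4 mm, so it's at half travel. Everything else looks undisturbed, so I'll hand in.

```bash
python3 -c "
from station import *
print(job_done())"
```

```text
the job is handed in; nothing more can be done
None
```

The job is handed in at about 21 s: the stage measured straight to within about 0.02 rad and tilted 19.5–20°, and the pen is held square to the card on the blue-ringed spot, pressed about 4 mm (2.6 N).

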